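# Tighten the jig that holds the lock cylinder

### The job

Two identical clamping jigs stand on the bench, and one of them has a lock cylinder lying under its forked strap, not yet clamped. Screw down the knurled nut of that jig, clockwise seen from above, until it stops tight, without pulling the cylinder out of place. Leave the nut of the empty jig as it is.

Things in the scene. Friction and masses are not known exactly. Their poses are not given: they have to be found in the camera images.
- jig_nut (a joint): turning angle (rad) of the knurled brass nut on the jig that holds the lock cylinder; grows clockwise seen from above. 1.45 is the hard stop: tight. Starts at 0.1 to 0.5, so 0.95 to 1.35 rad (54 to 77 degrees) remain: one grasp is enough. Stiff (about 0.06 N m), stays where left, sinks about 1 mm on the way. Turned on past the stop, it just slips in the fingers.
- jig_nut_grip (a point): centre of that nut's round gripping part, on its upright axis, about 86 mm above the bench: 36 mm across, 30 mm tall (15 mm above and below this point), can be taken from above at any yaw. Under it a collar 22 mm wide; the strap lies 31 mm below this point. A 10 mm stud stands about 5 mm out of the nut's top. x and y turn with the nut, z is up.
- lock_cylinder: loose nickel lock cylinder, 67 mm long, 16 mm wide, 32 mm tall, with a cam rising to 38 mm in its middle; stands in the jig's open-ended cradle under the strap's fork, its middle 45 mm to one side of the nut's axis. Origin: about the middle of its underside, 12 mm above the bench; x along its length, z up.
- spare_nut_mark (a point): small dark dot on top of the other jig's nut, 13.5 mm from that nut's axis, about 101 mm above the bench. That jig is the same (steel base 120 x 80 x 12 mm fixed to the bench, forked strap, knurled nut) but its cradle is empty; its nut turns as easily and is to be left alone.
Things that resemble listed ones, but are neither listed nor needed, are in the scene too. What is shaped like the lock_cylinder but yellow is not meant.

How it is judged:
At the end, for the whole second after the job is handed in: The nut of the loaded jig is screwed down to within 10 degrees of its stop (joint above 1.275 of 1.45), the lock cylinder stands upright (within 11 degrees) within 10 mm of where it lay, and the nut of the empty jig has not been turned (its dot within 4 mm of where it was) (value of joint jig_nut above 1.275 rad and distance of lock_cylinder from where it was at the start of the episode below 0.01 m and angle between lock_cylinder's own z axis and vertical below 0.2 rad and distance of spare_nut_mark from where it was at the start of the episode below 0.004 m); the robot touches nothing.
It fails at once if the nut of the empty jig is turned (distance of spare_nut_mark from where it was at the start of the episode above 0.006 m).
It also fails if it takes over 29 s, if anything falls off the work surface, if the arm or the gripper's body presses on something with over 40 N, if the wrist force passes 120 N, or if a joint passes its speed limit or range.

### The arm

A 6-joint arm with a two-finger parallel gripper is mounted at the origin on a cart in front of the work surface, level with it; the furniture and walls round the work are solid. World frame = base frame: x ahead of the robot, y to its left, z up, the work surface at z = 0. Lengths are in m, angles in rad, forces in N, time in s.
With the tool pointing down it reaches from about 0.325 to 0.925 m from the base axis. Payload 3.1 kg.
Tool frame: the origin (TCP) lies between the finger pads; the fingertips stand 22 mm ahead of it and the grasp point (between the pads) lies 3 mm ahead of it (ctrl.nose_length is the distance from the TCP to the fingertips, in m); y points along the fingers, x is the direction in which the jaws open and shut, and the axes are right-handed (so a half turn about y gives the same grasp; the last joint's range is limited). The gripper opens to 85 mm and grips with 20 to 120 N. Pads are 22 mm wide; open, the fingers measure 114 mm over their backs; the gripper's body (76 mm by 85 mm) begins 54 mm behind the grasp point. The pads swing forward as they close: fully open they stand 13 mm farther back than shut.
Start: joints at [1.118, 0.217, 1.613, -0, 1.311, -0.112], TCP at [0.209, 0.589, 0.253] pointing down, gripper open.
Joint ranges: [-2.75, 2.75], [-0.78, 2.1], [0.31, 2.55], [-1.13, 4.27], [0.13, 2.63], [-2.58, 2.58]. Speed limits (rad/s): [2.79, 2.79, 3.14, 3.14, 3.14, 3.14].

### API

Orientations are given as a unit quaternion [x, y, z, w].
In Python, from station import sense, get_image, get_calibration, ctrl gives the robot as it stands. The module is installed in compiled form; this text tells all that it offers.
- The arm moves only by the tool arm_command, never from a script. Its argument "rows" is a list of rows, each a list of 4 numbers: the shift along the tool's x, y, z normalised to -1 to 1, where 1 is 0.6 m, then the turn about the tool's y normalised to -1 to 1, where 1 is 2 pi rad. A call has 1 to 12 rows; each row is the pose to reach, as a shift and turn from the pose commanded when the call began, along the tool's axes at that moment, turning the shorter way round; what a row does not reach only later rows make up. A row lasts 1/8 s, in which the tool goes at most 62.5 mm and 10.7 degrees, less where a joint would pass 70% of its speed; a pose out of reach is approached as far as the arm can. A call with a number of a shift or a turn outside -1 to 1 is refused whole. A call with a gripper value outside its range is refused whole. "grip" is the opening in per cent of the stroke, from 0 (shut) to 100 (fully open), set as the call begins (left out, the last holds). The fingers move at their own pace and stop on an object; the grip force is fixed at half the most. Time passes only in rows, so rows that repeat a pose let the fingers close. It gives the time, the measured TCP pose, the force and the opening at its end, in the units of the state.
- sense(): the state, without advancing time (a new reading comes with each control period).
- get_image(name): name is "side" or "top" or "wrist"; returns (picture, depth): 420x560x3 uint8, red, green, blue; 420x560 float32, m along the optical axis (not along the pixel's ray), 0 where there is no reading.
- get_calibration(name): a dict with "fx", "fy", "cx", "cy" (pixels), "rvec" (rotation vector, rad) and "tvec" (3), from world to camera coordinates, as OpenCV has them. Camera axes: x right, y down, z forward; pixel columns grow to the right and rows downward; lengths in m; the calibration is good to about 2 mm. A picture is of the moment at which its call begins: read the wrist's pose just before it. get_calibration takes no time and is no camera call; for the wrist camera it gives the pose at the moment of the call.
- ctrl.sign_off(): hands the job in, once; it reports no verdict.
The state is a dict: "time": time; "joint_positions": joint angles; "joint_vel": joint speeds; "effort": joint torques, N m; "ee_pos": TCP position; "ee_rot": TCP orientation; "contact_force": force on the tool from outside, world axes, zero at the start; "torque": the same for the moment, N m; "opening": finger opening in m.
Only numpy, scipy, OpenCV 4.12 (cv2) and the standard library are available. Lean on these libraries where they do the work, as an engineer would, in place of code of your own. Each camera call takes 0.05 s, during which the arm holds its last target.

## Working session

There is one attempt and no reset: what is moved stays moved. The work goes in short steps, Python scripts to look and compute and a tool call to move; the robot and the scene stay as the last step left them, time stands still between calls to the robot, and variables do not carry over. Pictures are saved under pics/ and viewed, and the job is handed in when it is done.

Besides the shell and the picture viewer there is one more tool, called as name(argument=value, ...), one argument or row to a line, values as JSON. arm_command: Moves the arm, as the interface text tells. Its arguments: {"type":"object","properties":{"rows":{"type":"array"},"grip":{"type":"number"}},"required":["rows"]}

```bash
mkdir -p pics; cat > h.py <<'E'
import numpy as np, cv2
from station import sense,get_image,get_calibration,ctrl
def cam(n):
    c=get_calibration(n); K=np.array([[c['fx'],0,c['cx']],[0,c['fy'],c['cy']],[0,0,1.]])
    R=cv2.Rodrigues(np.array(c['rvec'],float))[0]; t=np.array(c['tvec'],float).reshape(3)
    return K,R,t
def ray(n,u,v,z,c=None):
    K,R,t=c or cam(n); o=-R.T@t; d=R.T@np.linalg.inv(K)@[u,v,1]
    return o+d*(z-o[2])/d[2]
def pts(n,depth,c=None):
    K,R,t=c or cam(n); v,u=np.mgrid[:depth.shape[0],:depth.shape[1]]
    P=np.stack([(u-K[0,2])/K[0,0]*depth,(v-K[1,2])/K[1,1]*depth,depth],-1)
    return (P-t)@R
E
python3 - <<'E'
from h import *
for n in ("top","side","wrist"):
    c=cam(n);im,d=get_image(n); np.savez(f'pics/{n}0.npz',im=im,d=d,K=c[0],R=c[1],t=c[2])
    cv2.imwrite(f'pics/{n}0.png',im[:,:,::-1])
print(sense())
E
```

```text
{'time': 0.15, 'joint_positions': array([ 1.11783231e+00,  2.17599227e-01,  1.61455291e+00, -1.83804316e-05,
        1.31133306e+00, -1.12192416e-01]), 'joint_vel': array([ 6.12233983e-05, -5.02075732e-03, -4.72651264e-03, -1.35058003e-03,
       -1.04363656e-03,  2.70073709e-04]), 'effort': array([-8.54387895e-05, -3.97449660e+01, -3.04416203e+01, -1.87656842e-04,
        5.83252811e-03, -2.54537234e-06]), 'ee_pos': array([0.20860652, 0.58854019, 0.25226344]), 'ee_rot': array([ 0.57786772,  0.40739634, -0.40856288, -0.57721183]), 'contact_force': array([0.14807893, 0.25399009, 1.02268384]), 'torque': array([-0.03707174,  0.01831705,  0.03275605]), 'opening': 0.08543666076958603}
```

View pics/top0.png

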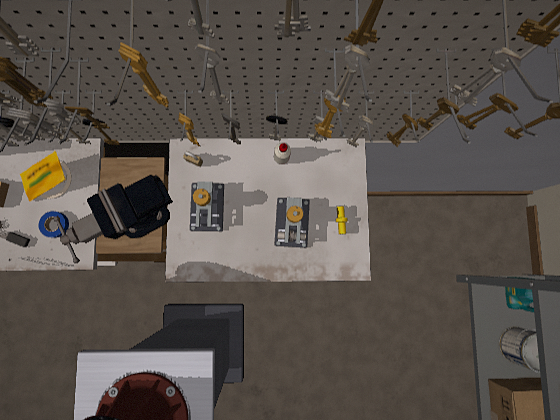

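View pics/side0.png

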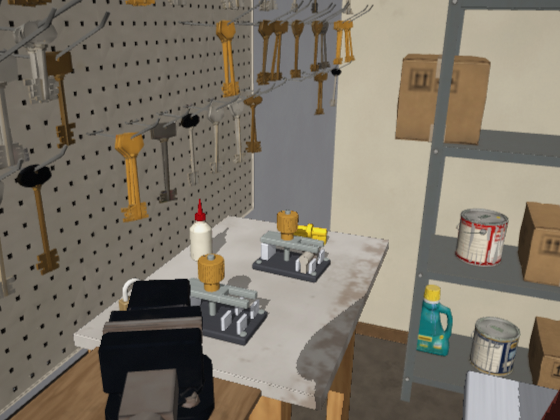

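View pics/wrist0.png

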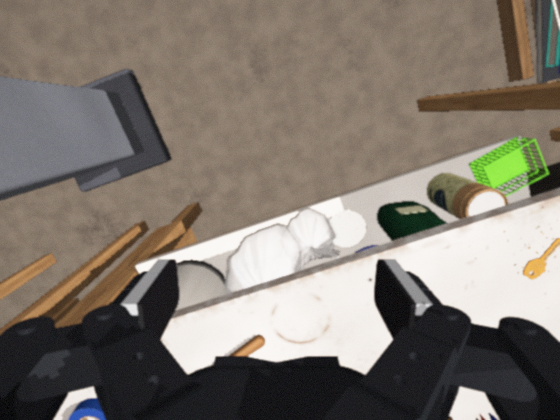

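```bash
python3 - <<'E'
from h import *
t=np.load('pics/top0.npz');s=np.load('pics/side0.npz')
a=cv2.resize(t['im'][165:260,175:355],None,fx=4.4,fy=4.4,interpolation=cv2.INTER_CUBIC)
cv2.imwrite('pics/topc.png',a[:,:,::-1])
b=cv2.resize(s['im'][200:345,190:340],None,fx=4.1,fy=4.1,interpolation=cv2.INTER_CUBIC)
cv2.imwrite('pics/sidec.png',b[:,:,::-1])
for n,d in(('top',t),('side',s)):
    c=(d['K'],d['R'],d['t']);P=pts(n,d['d'],c)
    hsv=cv2.cvtColor(d['im'],cv2.COLOR_RGB2HSV)
    m=cv2.inRange(hsv,(8,120,60),(24,255,255))
    if 1:
        ok=(P[...,2]>.06)&(P[...,2]<.115)&(m>0)
        k,l,st,ce=cv2.connectedComponentsWithStats(ok.astype(np.uint8))
        for i in range(1,k):
            if st[i,4]>30: q=P[l==i]; print(n,st[i],ce[i],q.mean(0),q.min(0),q.max(0),'ray',ray(n,*ce[i],.1,c))
    print(n,'cam',-c[1].T@c[2])
d=t;c=(d['K'],d['R'],d['t']);P=pts('top',d['d'],c)
for u,v in((201,197),(294,213),(220,240),(140,200),(342,220)):print(u,v,P[v,u])
E
```

```text
top [193 189  18  17 199] [201.         196.95979899] [ 0.50022174 -0.141977    0.10017901] [ 0.48291081 -0.15929067  0.07751284] [ 0.5185794  -0.1239047   0.10553443] ray [ 0.50024462 -0.14193227  0.1       ]
top [287 206  16  16 186] [294.40322581 213.91397849] [ 0.46126494 -0.3494173   0.10056804] [ 0.4453614  -0.36661974  0.09148201] [ 0.47905913 -0.33291357  0.10600292] ray [ 0.46132369 -0.34946059  0.1       ]
top cam [ 0.35429409 -0.28513735  0.94071723]
side [277 211  21  27 464] [287.03232759 223.43534483] [ 0.45730744 -0.33844029  0.08633473] [ 0.44193586 -0.3644701   0.06011645] [ 0.47817074 -0.32828408  0.10135465] ray [ 0.44623023 -0.30620678  0.1       ]
side [198 254  26  35 707] [210.66195191 270.79349364] [ 0.49544804 -0.12984013  0.08757234] [ 0.48130239 -0.1588333   0.0601948 ] [ 0.51659032 -0.11970136  0.10192964] ray [ 0.48390064 -0.1082815   0.1       ]
side cam [0.18987106 0.43997327 0.41585308]
201 197 [ 0.4987777  -0.14328513  0.10793203]
294 213 [ 0.46245448 -0.34805945  0.10708244]
220 240 [ 0.41012583 -0.17386933  0.00344813]
140 200 [ 0.49225604 -0.01041737  0.10982954]
342 220 [ 0.453955   -0.46724119  0.0394317 ]
```

View pics/topc.png

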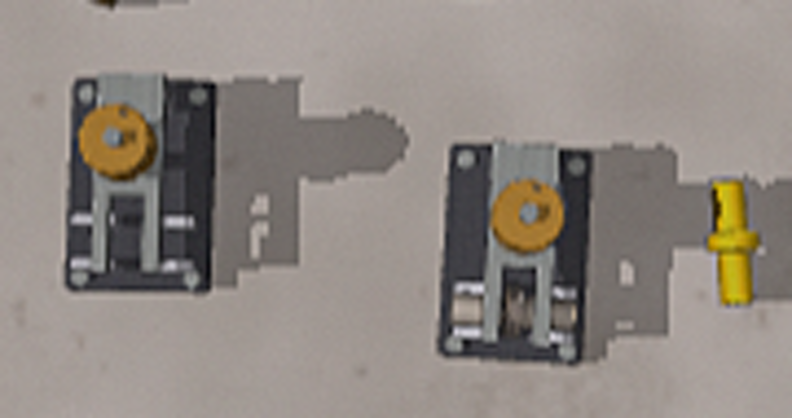

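View pics/sidec.png

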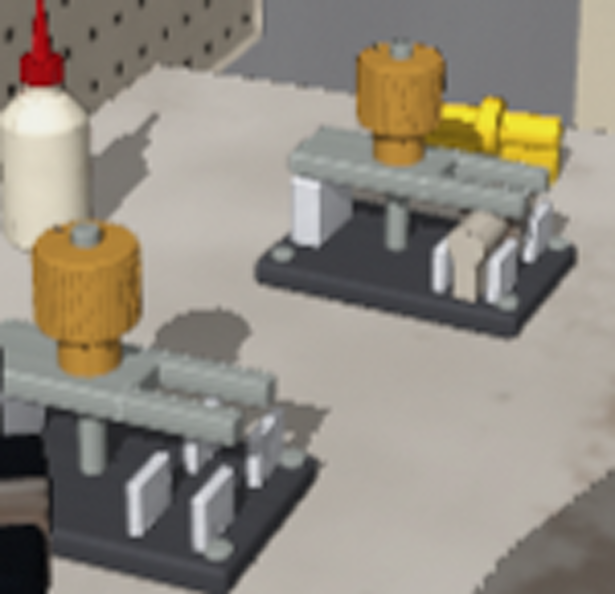

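```bash
python3 - <<'E'
from h import *
from scipy.spatial.transform import Rotation as R
s=sense(); M=R.from_quat(s['ee_rot']).as_matrix(); print(M.round(3)); print('yaw x',np.degrees(np.arctan2(M[1,0],M[0,0])))
tgt=np.array([.4615,-.3495,.25]); print('local',M.T@(tgt-s['ee_pos'])/.6)
d=np.load('pics/top0.npz');c=(d['K'],d['R'],d['t'])
print('topcircle',ray('top',294.8,214.1,.101,c),'stud',ray('top',295,213.2,.106,c),'stud other',ray('top',200.9,195.9,.106,c))
P=pts('top',d['d'],c); hm=P[...,2]; 
# things higher than .15 near work area
for y0 in np.arange(-.5,.61,.1):
    m=(abs(P[...,1]-y0)<.05)&(hm>.06)&(hm<.6)&(P[...,0]>.1); q=P[m]
    print(round(y0,1),len(q), 'x of tall>.15',np.percentile(q[q[:,2]>.15,0],[0,2,50]).round(3) if (q[:,2]>.15).any() else None)
d=np.load('pics/side0.npz');c=(d['K'],d['R'],d['t'])
K,Rr,t=c; 
for p in ([.4613,-.3495,.086],[.4613,-.3495,.106],[.50,-.142,.106]):
    q=Rr@np.array(p)+t; q=K@q; print('proj side',q[:2]/q[2])
E
```

```text
[[ 0.334 -0.001 -0.942]
 [ 0.942 -0.002  0.334]
 [-0.002 -1.     0.   ]]
yaw x 70.47550688580972
local [-1.33262751  0.0061026  -0.91975786]
topcircle [ 0.46077687 -0.35025868  0.101     ] stud [ 0.46214095 -0.35034178  0.106     ] stud other [ 0.50158023 -0.14268771  0.106     ]
-0.5 8171 x of tall>.15 [0.564 0.59  0.673]
-0.4 8125 x of tall>.15 [0.509 0.556 0.672]
-0.3 8139 x of tall>.15 [0.579 0.589 0.672]
-0.2 8053 x of tall>.15 [0.519 0.576 0.672]
-0.1 8996 x of tall>.15 [0.501 0.535 0.672]
-0.0 12868 x of tall>.15 [0.1   0.54  0.672]
0.1 5658 x of tall>.15 [0.512 0.552 0.672]
0.2 1091 x of tall>.15 [0.569 0.603 0.671]
0.3 164 x of tall>.15 [0.603 0.603 0.672]
0.4 0 x of tall>.15 None
0.5 0 x of tall>.15 None
0.6 0 x of tall>.15 None
proj side [286.97574287 221.10025681]
proj side [287.20873394 210.27272788]
proj side [211.34187165 254.65154486]
```

```bash
python3 - <<'E'
from h import *
for n in('top','side'):
    d=np.load(f'pics/{n}0.npz');c=(d['K'],d['R'],d['t']);P=pts(n,d['d'],c); ok=d['d']>0
    for x0 in np.arange(.2,.65,.05):
        r=[]
        for y0 in np.arange(.6,-.56,-.05):
            m=ok&(abs(P[...,0]-x0-.025)<.025)&(abs(P[...,1]-y0)<.025)
            r.append(f"{P[m][:,2].max()*1000:5.0f}" if m.any() else '    -')
        print(n,round(x0,2),' '.join(r))
for a,b in((170,330),(140,300),(180,380),(230,400)): pass
d=np.load('pics/side0.npz');c=(d['K'],d['R'],d['t']);P=pts('side',d['d'],c)
for u,v in((160,290),(150,340),(145,390),(190,360)):print(u,v,P[v,u].round(3))
E
```

```text
top 0.2  -919  -917  -920  -917  -921  -917  -918  -917  -920  -920  -921  -921  -918  -919  -913  -919  -918  -920  -919  -916  -916  -917  -920  -919
top 0.25  -920  -918  -921  -914  -917  -917  -920  -918  -922  -921  -923  -920  -921  -923  -916  -921  -920  -923  -916  -923  -924  -918  -918  -922
top 0.3  -921  -920  -918  -918  -920     4     4     4    10     6     -     -     -     4     4     6     6     4     4     5     4     4     4     4
top 0.35     -     -     -  -931  -921     4    16    13     9    83     4     4     3     5     3     4     5     5    18    54    16     6     5     3
top 0.4     -     -     -     -     -    20    18    22    82    94   120   123   119    18    56    57    17     4    47   104    46    37    30     4
top 0.45     -     -     -     -     -    15     5    23    82    88   121   122   116   115   102   108    15     5    16   109    19    41    36     4
top 0.5     -     -     -     -     -    34    35    48    57     5   411   449   419   568   103   597   727   726    17    59   588     4     5   599
top 0.55     -     -     -     - 
[... 1067 characters left out ...]
    -     -     -     -     -     -    89   119   119   114   113   101   106    11     2    15   106    14    38    29     -
side 0.5     -     -     -     -     -     -     -     -     -   424   420   427   419   113   101   106     1     1    15    55   441     1     1   444
side 0.55     -     -     -     -     -     -     -     -     -     -   389   427   427     -   432   433   435   435   291   440   441   291   163   446
side 0.6     -     -     -     -     -     -     -     -     -     -   263   403   376     1   267   269   269   266   272   388   404   267   268   403
160 290 [ 0.506 -0.022  0.111]
150 340 [0.455 0.077 0.117]
145 390 [0.441 0.11  0.086]
190 360 [0.418 0.065 0.096]
```

```bash
python3 - <<'E'
from h import *
from scipy.spatial.transform import Rotation as R
s=sense(); M=R.from_quat(s['ee_rot']).as_matrix()
K,Rw,t=cam('wrist'); print('cam in tool',M.T@(-Rw.T@t-s['ee_pos']), 'view dir tool',M.T@Rw[2], 'world',Rw[2])
for z in(.2,):
  print(M.T@(np.array([.4615,-.35,z])-s['ee_pos'])/.6)
E
```

```text
cam in tool [ 0.00095218 -0.12019526  0.06997202] view dir tool [ 6.74682684e-04  9.62245988e-01 -2.72180460e-01] world [ 0.25597358 -0.0919745  -0.9622984 ]
[-1.33325604  0.08943721 -0.92005255]
```

arm_command(
  rows=[
    [-0.65, 0.05, -0.45, 0],
    [-0.65, 0.05, -0.45, 0],
    [-0.65, 0.05, -0.45, 0],
    [-0.65, 0.05, -0.45, 0],
    [-0.65, 0.05, -0.45, 0],
    [-0.65, 0.05, -0.45, 0],
    [-0.65, 0.05, -0.45, 0],
    [-0.65, 0.05, -0.45, 0],
    [-0.65, 0.05, -0.45, 0],
  ],
  grip=100,
)

```text
time: 1.27
ee_pos: [0.3332, 0.1293, 0.223]
ee_rot: [0.579, 0.406, -0.406, -0.579]
contact_force: [-0.4, 0.5, 0.1]
opening: 0.0852
```

```bash
python3 - <<'E'
from h import *
from scipy.spatial.transform import Rotation as R
s=sense(); M=R.from_quat(s['ee_rot']).as_matrix(); print(s['joint_vel'].round(3),s['ee_pos'])
print(M.T@(np.array([.4615,-.35,.2])-s['ee_pos'])/.6)
E
```

```text
[ 0.068  0.012 -0.014  0.031  0.002  0.027] [0.3331716  0.12930318 0.22299296]
[-0.67877839  0.03852125 -0.47236921]
```

arm_command(
  rows=[
    [-0.68, 0.038, -0.472, 0],
    [-0.68, 0.038, -0.472, 0],
    [-0.68, 0.038, -0.472, 0],
    [-0.68, 0.038, -0.472, 0],
    [-0.68, 0.038, -0.472, 0],
    [-0.68, 0.038, -0.472, 0],
    [-0.68, 0.038, -0.472, 0],
    [-0.68, 0.038, -0.472, 0],
    [-0.68, 0.038, -0.472, 0],
    [-0.68, 0.038, -0.472, 0],
    [-0.68, 0.038, -0.472, 0],
  ],
)

```text
time: 2.65
ee_pos: [0.4637, -0.3459, 0.2004]
ee_rot: [-0.577, -0.409, 0.408, 0.577]
contact_force: [-0.3, -0.1, -0.5]
opening: 0.0859
```

```bash
python3 - <<'E'
from h import *
from scipy.spatial.transform import Rotation as R
s=sense(); c=cam('wrist'); im,d=get_image('wrist'); np.savez('pics/w1.npz',im=im,d=d,K=c[0],R=c[1],t=c[2])
M=R.from_quat(s['ee_rot']).as_matrix(); print(s['ee_pos'],s['joint_positions'].round(3),s['joint_vel'].round(3))
P=pts('wrist',d,c); hsv=cv2.cvtColor(im,cv2.COLOR_RGB2HSV)
m=cv2.inRange(hsv,(8,120,60),(26,255,255))
ok=(m>0)&(abs(P[...,2]-.101)<.004)
k,l,st,ce=cv2.connectedComponentsWithStats(ok.astype(np.uint8))
v=im.copy()
for i in range(1,k):
    if st[i,4]>300:
        cn=max(cv2.findContours((l==i).astype(np.uint8),0,1)[0],key=cv2.contourArea)
        e=cv2.fitEllipse(cv2.convexHull(cn)); print(st[i],e,ray('wrist',*e[0],.101,c),P[l==i].mean(0)); cv2.ellipse(v,e,(255,0,0),1)
cv2.imwrite('pics/w1.png',v[:,:,::-1])
E
```

```text
[ 0.4637371  -0.34589813  0.20040507] [-0.762  0.17   1.772  0.     1.201 -1.994] [-0.003 -0.011  0.001 -0.002 -0.005 -0.002]
[ 245  189   51   50 1735] ((270.1710510253906, 213.43045043945312), (49.06197738647461, 51.48204040527344), 78.78604125976562) [ 0.46015967 -0.34775395  0.101     ] [ 0.4602121  -0.34770145  0.10030789]
```

View pics/w1.png

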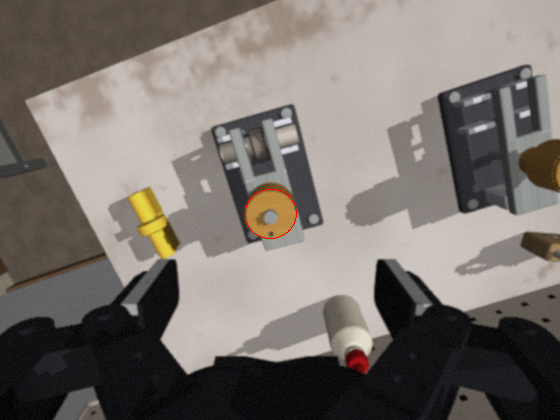

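```bash
python3 - <<'E'
from h import *
from scipy.spatial.transform import Rotation as R
s=sense(); M=R.from_quat(s['ee_rot']).as_matrix(); print(M.round(3))
print(M.T@(np.array([.461,-.349,.087])-s['ee_pos'])/.6)
E
```

```text
[[ 0.332 -0.    -0.943]
 [ 0.943  0.     0.332]
 [ 0.    -1.     0.   ]]
[-0.00622728  0.18941205  0.0026521 ]
```

arm_command(
  rows=[
    [-0.006, 0.05, 0.003, 0],
    [-0.006, 0.1, 0.003, 0],
    [-0.006, 0.14, 0.003, 0],
    [-0.006, 0.17, 0.003, 0],
    [-0.006, 0.189, 0.003, 0],
    [-0.006, 0.189, 0.003, 0],
    [-0.006, 0.189, 0.003, 0],
  ],
)

```text
time: 3.58
ee_pos: [0.4613, -0.3513, 0.0881]
ee_rot: [0.578, 0.408, -0.408, -0.577]
contact_force: [-1.1, -0.6, -0.2]
opening: 0.0853
```

arm_command(
  rows=[
    [0, 0, 0, 0],
    [0, 0, 0, 0],
    [0, 0, 0, 0],
    [0, 0, 0, 0],
    [0, 0, 0, 0],
    [0, 0, 0, 0],
    [0, 0, 0, 0],
  ],
  grip=0,
)

```text
time: 4.45
ee_pos: [0.4614, -0.3497, 0.0882]
ee_rot: [-0.577, -0.409, 0.407, 0.578]
contact_force: [0.5, 3.6, 5.4]
opening: 0.0348
```

```bash
python3 - <<'E'
from h import *
s=sense();print(s['ee_pos'],s['contact_force'],s['torque'],s['opening'],s['joint_positions'].round(3))
im,d=get_image('wrist');cv2.imwrite('pics/w2.png',im[:,:,::-1])
E
```

```text
[ 0.46137132 -0.34966896  0.08815314] [0.53906544 3.62944281 5.38028152] [ 0.65149873 -0.06816567 -0.02675494] 0.03477145260792147 [-0.771  0.315  1.833  0.003  0.994 -2.002]
```

View pics/w2.png

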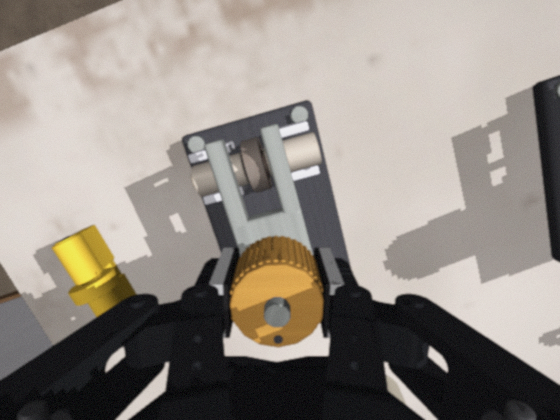

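arm_command(
  rows=[
    [0, 0, 0, 0.025],
    [0, 0, 0, 0.05],
    [0, 0, 0, 0.05],
  ],
)

```text
time: 4.88
ee_pos: [0.4614, -0.3494, 0.0878]
ee_rot: [-0.634, -0.313, 0.312, 0.635]
contact_force: [1.7, 5.8, 5.0]
opening: 0.0349
```

```bash
python3 - <<'E'
from h import *
s=sense();print(s['ee_pos'],s['contact_force'],s['torque'],s['opening'],s['joint_positions'].round(3))
im,d=get_image('wrist');cv2.imwrite('pics/w3.png',im[:,:,::-1])
E
```

```text
[ 0.46141645 -0.34942065  0.08782569] [1.70538612 5.80121992 5.04131337] [ 0.7702056  -0.17598388 -0.06245077] 0.03488005425010438 [-0.771  0.316  1.833  0.003  0.994 -1.688]
```

View pics/w3.png

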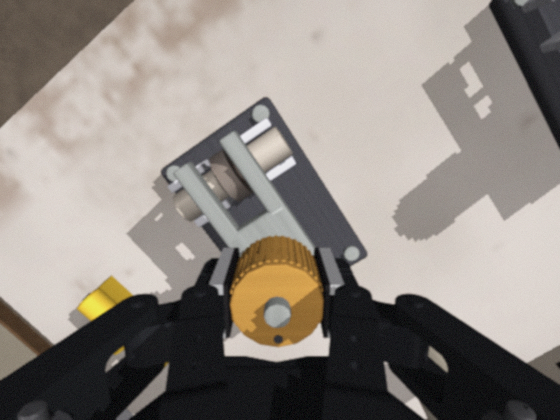

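arm_command(
  rows=[
    [0, 0, 0, 0.025],
    [0, 0, 0, 0.05],
    [0, 0, 0, 0.075],
    [0, 0, 0, 0.1],
    [0, 0, 0, 0.1],
  ],
)

```text
time: 5.55
ee_pos: [0.4619, -0.3491, 0.0874]
ee_rot: [-0.699, -0.102, 0.1, 0.701]
contact_force: [3.6, 6.4, 2.7]
opening: 0.0348
```

```bash
python3 - <<'E'
from h import *
s=sense();print(s['ee_pos'],s['contact_force'],s['torque'],s['opening'],s['joint_positions'].round(3))
im,d=get_image('wrist');cv2.imwrite('pics/w4.png',im[:,:,::-1])
E
```

```text
[ 0.46187758 -0.34911839  0.0874151 ] [3.61066983 6.35526561 2.65247226] [ 0.73121511 -0.33223622 -0.03094053] 0.034827614481402105 [-0.77   0.316  1.833  0.004  0.993 -1.06 ]
```

View pics/w4.png

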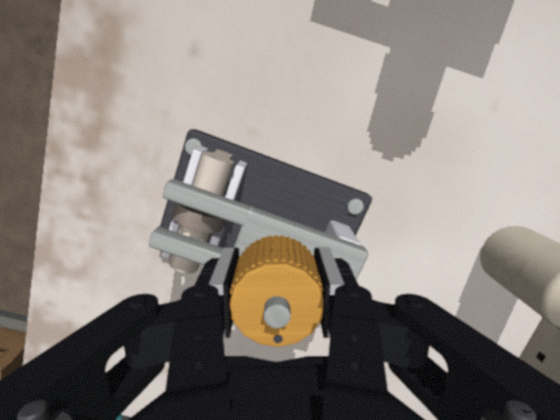

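arm_command(
  rows=[
    [0, 0, 0, 0.025],
    [0, 0, 0, 0.05],
    [0, 0, 0, 0.07],
    [0, 0, 0, 0.09],
    [0, 0, 0, 0.09],
  ],
)

```text
time: 6.22
ee_pos: [0.4624, -0.3494, 0.0874]
ee_rot: [-0.7, 0.096, -0.097, 0.701]
contact_force: [5.7, 3.8, 0.4]
opening: 0.0348
```

```bash
python3 - <<'E'
from h import *
s=sense();print(s['ee_pos'],s['contact_force'],s['torque'],s['opening'],s['joint_positions'].round(3))
im,d=get_image('wrist');cv2.imwrite('pics/w5.png',im[:,:,::-1])
E
```

```text
[ 0.46242629 -0.34942511  0.08735884] [5.69623704 3.84997759 0.40888935] [ 0.75209585 -0.66666856  0.7962429 ] 0.03477074839003343 [-0.77   0.317  1.833  0.003  0.991 -0.498]
```

View pics/w5.png

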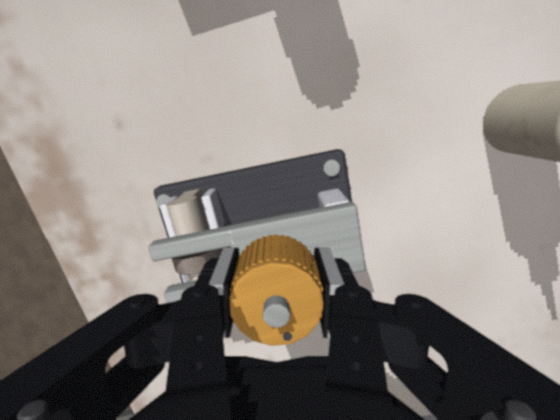

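arm_command(
  rows=[
    [0, 0, 0, 0],
    [0, 0, 0, 0],
    [0, 0, 0, 0],
    [0, 0, 0, 0],
    [0, 0, 0, 0],
    [0, 0, 0, 0],
  ],
  grip=100,
)

```text
time: 7.02
ee_pos: [0.4606, -0.3508, 0.0871]
ee_rot: [0.7, -0.098, 0.098, -0.7]
contact_force: [-0.5, -0.4, -0.4]
opening: 0.0853
```

arm_command(
  rows=[
    [0, -0.04, 0, 0],
    [0, -0.09, 0, 0],
    [0, -0.14, 0, 0],
    [0, -0.19, 0, 0],
    [0, -0.19, 0, 0],
    [0, -0.19, 0, 0],
  ],
)

```text
time: 7.78
ee_pos: [0.4602, -0.3503, 0.2002]
ee_rot: [-0.7, 0.098, -0.098, 0.701]
contact_force: [0.4, -0.2, -0.8]
opening: 0.0857
```

```bash
python3 - <<'E'
from h import *
s=sense();print(s['ee_pos'],s['contact_force'],s['torque'],s['opening'],s['time'],s['joint_vel'].round(3))
c=cam('wrist');im,d=get_image('wrist');cv2.imwrite('pics/w6.png',im[:,:,::-1])
np.savez('pics/w6.npz',im=im,d=d,K=c[0],R=c[1],t=c[2])
im,d=get_image('side');cv2.imwrite('pics/s6.png',cv2.resize(im[190:345,160:360],None,fx=3.8,fy=3.8,interpolation=cv2.INTER_CUBIC)[:,:,::-1])
E
```

```text
[ 0.46018431 -0.35031486  0.2001693 ] [ 0.43432711 -0.23711256 -0.83742422] [-0.01814138 -0.01444928 -0.0255048 ] 0.08567169084325281 7.775 [-0.     0.019  0.02  -0.001  0.004  0.001]
```

View pics/w6.png

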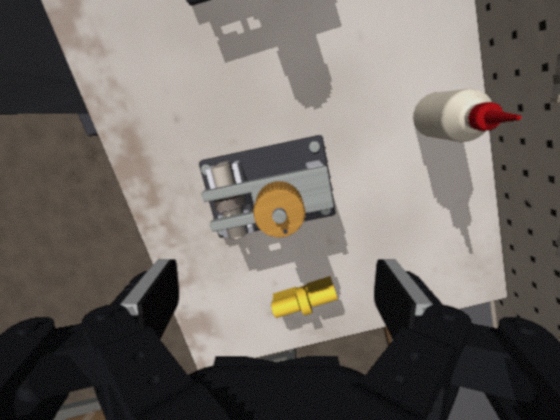

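View pics/s6.png

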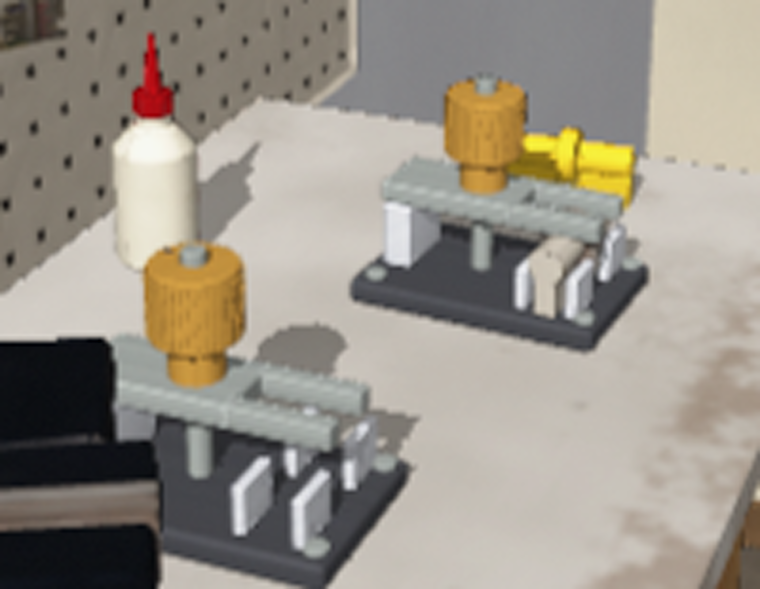

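```bash
python3 - <<'E'
from h import *
for n in('w1','w6'):
    d=np.load(f'pics/{n}.npz');c=(d['K'],d['R'],d['t']);im=d['im'];P=pts('w',d['d'],c)
    hsv=cv2.cvtColor(im,cv2.COLOR_RGB2HSV)
    ok=((abs(P[...,2]-.1)<.005)&(cv2.inRange(hsv,(8,120,60),(26,255,255))>0)).astype(np.uint8)
    k,l,st,ce=cv2.connectedComponentsWithStats(ok); i=min((j for j in range(1,k) if st[j,4]>300),key=lambda j:abs(ce[j][0]-275)+abs(ce[j][1]-212))
    cn=max(cv2.findContours((l==i).astype(np.uint8),0,1)[0],key=cv2.contourArea)
    e=cv2.fitEllipse(cv2.convexHull(cn)); m=np.zeros_like(ok); cv2.ellipse(m,(e[0],(e[1][0]-7,e[1][1]-7),e[2]),1,-1)
    o=ray('w',*e[0],.101,c)
    g=cv2.cvtColor(im,cv2.COLOR_RGB2GRAY); dark=((g<60)&(m>0)).astype(np.uint8)
    k,l,st,ce=cv2.connectedComponentsWithStats(dark)
    print(n,e[0],o)
    for j in range(1,k):
        p=ray('w',*ce[j],.101,c)-o; print(ce[j],st[j,4],np.hypot(*p[:2])*1000,np.degrees(np.arctan2(p[1],p[0])))
E
```

```text
w1 (270.21844482421875, 213.06915283203125) [ 0.45992296 -0.3476341   0.101     ]
w6 (278.9394836425781, 211.7928009033203) [ 0.46222648 -0.34643989  0.101     ]
```

```bash
python3 - <<'E'
from h import *
A=[]
for n,(u,v) in(('w1',(270,217)),('w6',(280,217))):
    d=np.load(f'pics/{n}.npz'); A.append(cv2.resize(d['im'][v-35:v+35,u-35:u+35],None,fx=5.6,fy=5.6,interpolation=cv2.INTER_CUBIC))
cv2.imwrite('pics/cmp.png',np.hstack(A)[:,:,::-1])
E
```

```text
(no output)
```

View pics/cmp.png

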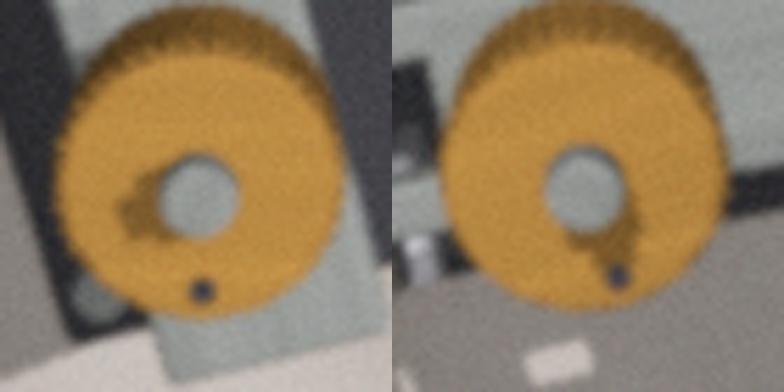

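```bash
python3 - <<'E'
from h import *
a=np.load('pics/side0.npz')['im']; b=get_image('side')[0]
for nm,(y0,y1,x0,x1) in(('cyl',(245,280,292,318)),('spare nut',(250,292,195,228))):
    p,q=[cv2.cvtColor(i[y0:y1,x0:x1],cv2.COLOR_RGB2GRAY).astype(np.float32) for i in(a,b)]
    print(nm,'mean diff',abs(p-q).mean(),'max',abs(p-q).max(),'shift px',cv2.phaseCorrelate(p,q,cv2.createHanningWindow(p.shape[::-1],cv2.CV_32F)))
s=sense();print(s['contact_force'],s['time'])
E
```

```text
cyl mean diff 13.243956 max 62.0 shift px ((0.4611180434674509, 0.13502156634563534), 1.0528736556017841)
spare nut mean diff 14.003608 max 18.0 shift px ((-0.05409959683323606, 0.5331732845966606), 0.99178520043691)
[-0.16663899 -0.07385503 -0.39441088] 7.925
```

```bash
python3 -c "
from station import ctrl
print(ctrl.sign_off())"
```

```text
the job is handed in; nothing more can be done
None
```

I screwed the nut of the loaded jig down to its stop in one grasp and handed the job in at about 8 s. The sign-off gives no verdict, so success rests on the checks below.

I took the nut at about (0.461, -0.350) from above and turned it 90° clockwise. Then I opened the gripper and lifted clear to 0.20 m.

**Nut:**
- The wrist moment about the vertical rose from about 0.06 to 0.80 N m near the end of the turn, and the nut began to slip in the fingers.
- By eye in an enlarged crop, the dot on the nut lagged the gripper by about 18°. So the nut turned about 72°, which fits the 54 to 77° that remained.
- My automatic search for the dot found nothing, and the joint value itself cannot be read, so I did not measure it directly.

**Lock cylinder:** it is upright in its cradle, and in the side view it shifted about 0.5 pixel, roughly 1 mm.

**Empty jig's nut:** I never touched it. In the side view it shifted about 0.5 pixel, though that view does not show its dot.

**Brightness:** both side-view comparisons showed an overall brightness change of about 13 to 14 grey levels. I took this as lighting or the arm's shadow and did not look into it.

**Position:** the top and wrist cameras disagreed by about 2 mm on the nut's axis. That matches the stated calibration, and the grasp tolerated it, with contact forces below about 8 N in every reading.

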